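Show a stone candlestick's underside to the inspection camera

ROBOT

A 6-joint arm with a two-finger parallel gripper is mounted at the origin on the work surface. World frame = base frame: x ahead of the robot, y to its left, z up, the work surface at z = 0. Lengths are in m, angles in rad, forces in N, time in s.
With the tool pointing down it reaches from about 0.35 to 0.775 m from the base axis. Payload 7.3 kg.
Tool frame: the origin (TCP) lies at the very end of the fingers, on their centre line; the grasp point (between the pads) lies 19 mm behind it (robot.tcp_to_grasp is the z of the grasp point in the tool frame, in m); z points along the fingers, y is the line along which they close (so a half turn about z gives the same grasp; the last joint's range is limited). The gripper opens to 92 mm and grips with 3 to 60 N. Pads are 19 mm wide; open, the fingers measure 130 mm over their backs; the gripper's body (75 mm by 190 mm) begins 47 mm behind the grasp point.
Start: joints at [-1.42, 0.342, 1.524, -0, 1.275, -0.146], TCP at [0.154, -0.502, 0.227] pointing down, gripper open.
Joint ranges: [-2.53, 2.53], [-0.77, 2.02], [0.04, 2.7], [-1, 4.14], [0.28, 2.66], [-3.11, 3.11]. Speed limits (rad/s): [2.57, 2.57, 3.14, 3.14, 3.14, 3.14].

INTERFACE

Orientations are given as [roll, pitch, yaw] about the fixed x, y, z axes, in that order (R = Rz(yaw) Ry(pitch) Rx(roll)).
In Python, from cell import monitor, read_camera, get_calibration, job, robot gives the robot as it stands. The module is installed in compiled form; this text tells all that it offers.
- The arm moves only by the tool send_rows, never from a script. Its argument "targets" is a list of rows, each an object with "translation": the shift along the tool's x, y, z in cm, a list of three; "spin": the turn about the tool's z in degrees; "jaw": the opening, from 0 (shut) to 1 (fully open). A call has exactly 5 rows; each row is the pose to reach, as a shift and turn from the pose commanded when the call began, along the tool's axes at that moment; what a row does not reach only later rows make up. A row lasts 1/10 s, in which the tool goes at most 50 mm and 8.59 degrees, less where a joint would pass 70% of its speed; a pose out of reach is approached as far as the arm can. A call with a gripper value outside its range is refused whole. The fingers move at their own pace and stop on an object; "force" is the grip in N (left out, the last holds). Time passes only in rows, so rows that repeat a pose let the fingers close, or fill a call up. It gives the time, the measured TCP pose, the force, the opening and the grip force at its end, in the units of the state.
- monitor.observe(): the state, without advancing time (a new reading comes with each control period).
- read_camera(name): name is "scene" or "top" or "wrist"; returns (picture, depth): 480x640x3 uint8, red, green, blue; 480x640 float32, m along the optical axis (not along the pixel's ray), 0 where there is no reading.
- get_calibration(name): a dict with "intrinsics" (3x3 intrinsics, pixels), "origin" and "orientation" of the camera in the world; the wrist camera has in their place "hand_eye" (4x4, takes a point from camera to tool coordinates, whose origin is the TCP and whose axes are the flange's). Camera axes: x right, y up, looking along -z (the intrinsics and any distortion apply to the point x, -y, -z); pixel columns grow to the right and rows downward; lengths in m; the calibration is good to about 2 mm. A picture is of the moment at which its call begins: read the wrist's pose just before it. get_calibration takes no time and is no camera call.
- job.hand_in(): hands the job in; it is judged then, once.
The state is a dict: "time": time; "qpos": joint angles; "qvel": joint speeds; "joint_efforts": joint torques, N m; "tool_pos": TCP position; "tool_rot": TCP orientation; "contact_force": force on the tool from outside, world axes, zero at the start; "torque": the same for the moment, N m; "opening": finger opening in m; "grip_force": force on a finger pad.
Only numpy, scipy, OpenCV 4.12 (cv2) and the standard library are available. Lean on these libraries where they do the work, as an engineer would, in place of code of your own. Each camera call takes 0.05 s, during which the arm holds its last target. There are 200 camera calls.

TASK

Take the stone candlestick (the straight-stemmed one with the wide round foot) out of the sample tray and hold its underside up to the inspection camera: in the air, the foot facing the lens squarely, centred on it and 120 mm from the glass. The stone chips easily, so grip it with no more than 20 N and do not knock it against the tray; leave the other pieces and the tape measure where they are, and keep everything off the camera and its stand. Finish while holding the candlestick still in that pose: do not put it down or let go.

Things in the scene. Friction and masses are not known exactly. Their poses are not given: they have to be found in the camera images.
- candlestick: Pale marble candlestick, round about its z axis, 95 mm tall, 0.2 to 0.4 kg, upright in one of the tray's cells. Origin: centre of its underside; z points up out of its flat top with a dark candle hole. Foot 64 mm in diameter, 14 mm thick, tapering to the stem by 30 mm height; stem a straight cylinder 30 mm in diameter from there to the top. Centre of mass about 35 mm up.
- finial: Pale marble finial with a ball on top, 58 mm wide at the foot, 80 mm tall, standing in another cell. Origin: centre of its underside. Bystander.
- votive: Pale marble votive cup, open at the top, 60 mm in diameter, 52 mm tall, standing in another cell. Origin: centre of its underside. Bystander.
- tape: Black tape measure, rounded square, 62 x 62 x 32 mm, lying loose on the table between the robot and the camera. Origin: centre of its underside. Bystander.
- tray: Dark wooden open tray fixed to the table, 120 (x) by 325 (y) by 30 mm high, walls and floor 5 mm thick. Two dividers as high as the walls make three cells in a row along its y axis, 105 mm between centres. Candlestick, finial and votive cup stand one in each cell, in any order. Origin: centre of its underside.
- camera_stand: Fixed inspection camera: dark steel foot 120 (x) by 100 (y) by 16 mm, two upright cheeks to 92 mm height, between them a grey camera head tilted differently each time (stiff pivot 80 mm above the table). A flat white ring light, 84 mm in diameter, surrounds the lens. Origin: on the table below the pivot; the camera looks up and towards the stand's -x side.
- lens (a point): Centre of the lens glass, in the middle of the ring light, 41 mm from the pivot. Its z axis is the optical axis, pointing out of the lens: up, leaning 0.4 to 0.7 rad from vertical towards the robot's side (stand's -x); its y axis is level. Wanted: underside centre 120 mm out along +z, the candlestick's z axis along the lens's +z.
Not all that is in view belongs to the job. What is shaped like the candlestick but purple or yellow is not meant.

How it is judged:
On the way:
1. the candlestick is lifted clear of the tray in the fingers (height (world z) of candlestick above 0.05 m and contact force between the fingers and candlestick above 0.5 N and contact force between candlestick and tray below 0.05 N), for 0.2 s.
At the end, for the whole second after the job is handed in: The candlestick is held in the fingers, at rest, touching neither tray nor camera, its underside facing the lens: underside centre 105 to 135 mm out from the glass and within 15 mm of the optical axis in each direction, its axis within 0.15 rad of the optical axis (x of candlestick in the frame of lens between -0.015 and 0.015 m and y of candlestick in the frame of lens between -0.015 and 0.015 m and z of candlestick in the frame of lens between 0.105 and 0.135 m and angle between the z axis of candlestick and the z axis of lens, either way round below 0.15 rad and angle between candlestick's own z axis and vertical below 1.3 rad and linear speed of candlestick below 0.02 m/s and angular speed of candlestick below 0.15 rad/s and contact force between the fingers and candlestick above 0.5 N and contact force between candlestick and tray below 0.05 N and contact force between candlestick and camera_stand below 0.05 N); the arm keeps its last pose, push and grip.
It fails at once if the candlestick is gripped with clearly more than 20 N on each finger (over 46 N on both together) (contact force between the fingers and candlestick above 46 N).
It fails at once if the candlestick is knocked against the tray (over 15 N) (contact force between candlestick and tray above 15 N).
It fails at once if the camera or its stand is touched (over 1 N) (contact force between anything else and camera_stand above 1 N).
It fails at once if the finial, votive cup or tape measure is shoved more than 25 mm or toppled (distance of any of finial, votive, tape from where it was at the start of the episode above 0.025 m or angle between any of finial, votive, tape's own z axis and vertical above 0.5 rad).
It also fails if it takes over 38 s, if anything falls off the work surface, if the arm or the gripper's body presses on something with over 40 N, if the wrist force passes 120 N, or if a joint passes its speed limit or range.

## Working session

There is one attempt and no reset: what is moved stays moved. The work goes in short steps, Python scripts to look and compute and a tool call to move; the robot and the scene stay as the last step left them, time stands still between calls to the robot, and variables do not carry over. Pictures are saved under pics/ and viewed, at most 10 in all, crops included, and the job is handed in when it is done.

Besides the shell and the picture viewer there is one more tool, called after "Call:" as a command line: name --argument value ..., lists and objects as JSON in quotes. send_rows: Moves the arm, as the interface text tells. Its arguments: {"type":"object","properties":{"targets":{"type":"array"},"force":{"type":"number"}},"required":["targets"]}

```bash
mkdir -p pics; cat > h.py <<'E'
import numpy as np, cv2
from cell import monitor, read_camera, get_calibration, job, robot
from scipy.spatial.transform import Rotation as R
def Tcam(name, st=None):
    c=get_calibration(name); T=np.eye(4)
    if 'hand_eye' in c:
        st=st or monitor.observe(); T[:3,:3]=R.from_euler('xyz',st['tool_rot']).as_matrix(); T[:3,3]=st['tool_pos']
        return T@np.array(c['hand_eye']), np.array(c['intrinsics'])
    o=np.array(c['orientation']); T[:3,:3]=R.from_euler('xyz',o).as_matrix() if o.size==3 else o
    T[:3,3]=c['origin']; return T,np.array(c['intrinsics'])
def cloud(name):
    st=monitor.observe(); T,K=Tcam(name,st); im,d=read_camera(name)
    v,u=np.mgrid[:480,:640]; x=(u-K[0,2])/K[0,0]*d; y=(v-K[1,2])/K[1,1]*d
    P=np.stack([x,-y,-d],-1)@T[:3,:3].T+T[:3,3]; P[d==0]=np.nan
    return im,d,P
E
python3 - <<'E'
from h import *
for n in ('scene','top','wrist'): print(n,get_calibration(n))
print(monitor.observe()); print([a for a in dir(robot) if a[0]!='_'])
for n in ('scene','top'):
    im,d,P=cloud(n); np.savez('c_'+n,im=im,d=d,P=P); cv2.imwrite(f'pics/{n}0.png',im[:,:,::-1])
E
```

```text
scene {'intrinsics': array([[582.45440296,   0.        , 323.73389679],
       [  0.        , 582.45440296, 238.49219621],
       [  0.        ,   0.        ,   1.        ]]), 'origin': array([1.3138805 , 0.15217947, 1.03626035]), 'orientation': array([ 0.68819603, -0.01189632,  1.70087271])}
top {'intrinsics': array([[480.17885318,   0.        , 317.22116388],
       [  0.        , 480.17885318, 238.27694722],
       [  0.        ,   0.        ,   1.        ]]), 'origin': array([0.41996266, 0.06583845, 1.06129993]), 'orientation': array([ 0.12997078, -0.02001997, -1.55368634])}
wrist {'intrinsics': array([[365.30615021,   0.        , 320.70312439],
       [  0.        , 365.30615021, 239.23629953],
       [  0.        ,   0.        ,   1.        ]]), 'hand_eye': array([[ 2.25499323e-04,  9.60462426e-01,  2.78409549e-01,
         7.43297222e-02],
       [ 9.99999973e-01, -2.30247977e-04, -1.56416558e-05,
        -1.06289253e-04],
       [ 4.90800128e-05,  2.78409545e-01, -9.60462453e-01,
        -1.58792411e-01],
       [ 0.00000000e+00,  0.00000000e+00,  0.00000000e+00,
         1.00000000e+00]])}
{'time': 0.0, 'qpos': array([-1.42000140e+00,  3.42743064e-01,  1.52500099e+00, -3.04706651e-05,
        1.27539049e+00, -1.46033630e-01]), 'qvel': array([3.19729153e-04, 1.60397549e-04, 6.87778189e-05, 6.74330324e-05,
       1.08470692e-03, 1.18306032e-03]), 'joint_efforts': array([ 4.13088837e-04, -4.31246674e+01, -2.44222641e+01,  7.17507885e-02,
        5.59083035e-02, -1.30196536e-04]), 'tool_pos': array([ 0.15349158, -0.50164408,  0.22604   ]), 'tool_rot': array([-3.14006293e+00, -1.95541815e-04,  2.96837297e-01]), 'contact_force': array([-0.13888016,  0.20651842, -0.58330434]), 'torque': array([-0.00902487,  0.00884777,  0.0418382 ]), 'grip_force': 0.0, 'opening': 0.09171657322034894}
['IKError', 'tcp_to_grasp']
```

View pics/scene0.png

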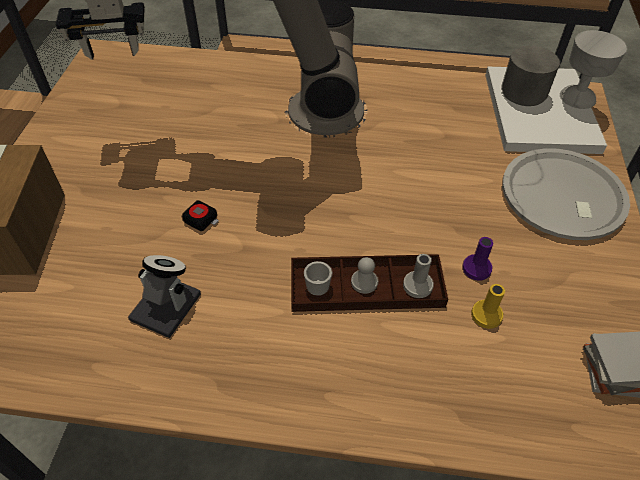

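View pics/top0.png

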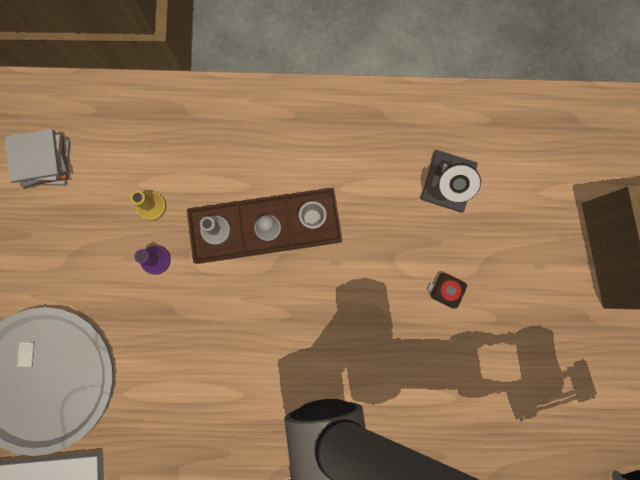

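Candlestick is in the tray's left cell: scene ≈(420,275), top ≈(212,228); finial and votive beside it. The ring light is at scene (165,266), top (459,183), and the tape at top (450,290).

```bash
python3 - <<'E'
from h import *
for n,rc,rs in (('scene',(395,248,440,300),(135,250,190,285)),('top',(192,208,232,248),(432,155,490,210))):
    z=np.load(f'c_{n}.npz'); P=z['P']; im=z['im'].astype(int)
    def box(r): 
        s=np.s_[r[1]:r[3],r[0]:r[2]]; return P[s].reshape(-1,3),im[s].reshape(-1,3)
    p,c=box(rc); pale=(c.min(1)>80)
    t=p[pale&(p[:,2]>.085)&(p[:,2]<.12)]; print(n,'top',len(t),np.median(t,0),(np.nanmin(t,0)+np.nanmax(t,0))/2,np.nanpercentile(t[:,2],[50,90]))
    f=p[pale&(p[:,2]>.005)&(p[:,2]<.03)]; print(' foot',len(f),np.nanmin(f,0),np.nanmax(f,0),(np.nanmin(f,0)+np.nanmax(f,0))/2,np.median(f[:,2]))
    p,c=box(rs); w=p[(c.min(1)>170)&(p[:,2]>.07)]
    for k in range(4):
        m=w.mean(0); u,s,v=np.linalg.svd(w-m); r=(w-m)@v[2]; w=w[abs(r)<.004]
    nn=v[2]*np.sign(v[2][2]); mm=w-m
    # circle fit in-plane
    a=np.c_[w@v[0],w@v[1],np.ones(len(w))]; 
    bnd=cv2.minEnclosingCircle(np.c_[mm@v[0],mm@v[1]].astype(np.float32))
    cen=m+v[0]*bnd[0][0]+v[1]*bnd[0][1]
    print(' ring',len(w),'mean',m,'enc',cen,bnd[1],'n',nn,'tilt',np.arccos(nn[2]),'az',np.degrees(np.arctan2(nn[1],nn[0])),'rms',r.std(),'pivot',cen-.041*nn)
# stand foot & tray & tape, other objects from top
z=np.load('c_top.npz');P=z['P'];im=z['im'].astype(int)
s=np.s_[145:218,415:485]; p=P[s].reshape(-1,3);c=im[s].reshape(-1,3)
m=(c.max(1)<90)&(p[:,2]>.008)&(p[:,2]<.024); print('foot',m.sum(),cv2.minAreaRect((p[m][:,:2]*1000).astype(np.float32)))
s=np.s_[180:270,180:350]; p=P[s].reshape(-1,3); m=(p[:,2]>.022)&(p[:,2]<.036)&(im[s].reshape(-1,3).max(1)<110); print('tray',cv2.minAreaRect((p[m][:,:2]*1000).astype(np.float32)),np.median(p[m][:,2]))
s=np.s_[270:310,425:472]; p=P[s].reshape(-1,3); m=(p[:,2]>.02); print('tape',cv2.minAreaRect((p[m][:,:2]*1000).astype(np.float32)),np.nanmedian(p[m][:,2]))
s=np.s_[330:331,200:260]; print('table z',np.nanmedian(P[300:330,200:260,2]), np.nanmedian(P[90:130,380:420,2]))
E
```

```text
scene top 70 [0.57525459 0.26963504 0.09985354] [0.57468499 0.2706764  0.10055634] [0.09985354 0.10237966]
 foot 215 [0.47467269 0.24039082 0.00653067] [0.60511449 0.31636049 0.02985824] [0.53989359 0.27837566 0.01819446] 0.021374565067597828
 ring 5 mean [ 0.67297927 -0.22395474  0.11513792] enc [ 0.6652472  -0.23309924  0.11086825] 0.03387576341629028 n [-0.57460226  0.10699465  0.81140889] tilt 0.6242377194527549 az 169.45195916579698 rms 0.0002536678192589499 pivot [ 0.6888059  -0.23748602  0.07760049]
top top 110 [0.57097595 0.26965123 0.09901577] [0.57128051 0.27170522 0.09848853] [0.09901577 0.10076853]
 foot 356 [0.53974035 0.24047527 0.00538533] [0.60260881 0.30674518 0.02995605] [0.57117458 0.27361023 0.01767069] 0.021104614894956075
 ring 698 mean [ 0.66345477 -0.23820084  0.11199738] enc [ 0.66278427 -0.23814158  0.11149693] 0.038736145943403244 n [-0.57885362  0.17548757  0.79632443] tilt 0.6496022779779743 az 163.13458608125256 rms 0.001654707068118034 pivot [ 0.68651727 -0.24533657  0.07884763]
foot 961 ((694.2913818359375, -246.89979553222656), (98.07782745361328, 120.47359466552734), 73.26207733154297)
tray ((582.9457397460938, 164.1383514404297), (120.55574035644531, 323.5499267578125), 9.61865520477295) 0.027843166231549477
tape ((447.9127502441406, -240.9605712890625), (62.49967575073242, 62.17555236816406), 64.20724487304688) 0.029012550740866505
table z -0.0010544429756167428 -0.001166753076550009
```

Call:
send_rows --targets '[{"translation": [62.6, -61.6, 0], "spin": 33.8, "jaw": 1}, {"translation": [62.6, -61.6, 0], "spin": 33.8, "jaw": 1}, {"translation": [62.6, -61.6, 0], "spin": 33.8, "jaw": 1}, {"translation": [62.6, -61.6, 0], "spin": 33.8, "jaw": 1}, {"translation": [62.6, -61.6, 0], "spin": 33.8, "jaw": 1}]' --force 8

```text
time: 0.6
tool_pos: [0.2694, -0.2882, 0.2266]
tool_rot: [-3.142, -0.0, -0.298]
contact_force: [0.9, -0.1, 0.1]
opening: 0.0919
grip_force: 0.0
```

Call:
send_rows --targets '[{"translation": [12.5, -62.3, 0], "spin": 0, "jaw": 1}, {"translation": [12.5, -62.3, 0], "spin": 0, "jaw": 1}, {"translation": [12.5, -62.3, 0], "spin": 0, "jaw": 1}, {"translation": [12.5, -62.3, 0], "spin": 0, "jaw": 1}, {"translation": [12.5, -62.3, 0], "spin": 0, "jaw": 1}]'

```text
time: 1.1
tool_pos: [0.3874, -0.0673, 0.2268]
tool_rot: [3.141, -0.0, -0.293]
contact_force: [1.0, -0.7, -0.3]
opening: 0.0918
grip_force: 0.0
```

```bash
cat >> h.py <<'E'
def rel(target, yaw=None):
    s=monitor.observe(); M=R.from_euler('xyz',s['tool_rot']).as_matrix()
    print('t',round(s['time'],2),'pos',s['tool_pos'].round(4),'rot',s['tool_rot'].round(4),'rel cm',(M.T@(np.array(target)-s['tool_pos'])*100).round(2),'open',round(s['opening'],4),'F',s['contact_force'].round(1),s['grip_force'])
E
python3 -c "
from h import *
rel([.572,.2705,.226])"
```

```text
t 1.1 pos [ 0.3874 -0.0673  0.2268] rot [ 3.1414e+00 -2.0000e-04 -2.9330e-01] rel cm [  7.91 -37.67   0.07] open 0.0918 F [ 1.  -0.7 -0.3] 0.0
```

Call:
send_rows --targets '[{"translation": [7.4, -36.2, 0], "spin": 0, "jaw": 1}, {"translation": [7.4, -36.2, 0], "spin": 0, "jaw": 1}, {"translation": [7.4, -36.2, 0], "spin": 0, "jaw": 1}, {"translation": [7.4, -36.2, 0], "spin": 0, "jaw": 1}, {"translation": [7.4, -36.2, 0], "spin": 0, "jaw": 1}]'

```text
time: 1.6
tool_pos: [0.5061, 0.1529, 0.2265]
tool_rot: [3.141, 0.0, -0.293]
contact_force: [1.4, -1.2, 0.0]
opening: 0.0919
grip_force: 0.0
```

Call:
send_rows --targets '[{"translation": [3, -11, 0], "spin": 0, "jaw": 1}, {"translation": [3, -12, 0], "spin": 0, "jaw": 1}, {"translation": [3, -12, 0], "spin": 0, "jaw": 1}, {"translation": [3, -12, 0], "spin": 0, "jaw": 1}, {"translation": [3, -12, 0], "spin": 0, "jaw": 1}]'

```text
time: 2.1
tool_pos: [0.5686, 0.2569, 0.2258]
tool_rot: [3.14, 0.001, -0.292]
contact_force: [0.7, -0.5, 0.4]
opening: 0.0917
grip_force: 0.0
```

```bash
python3 - <<'E'
from h import *
rel([.572,.2705,.226])
im,d,P=cloud('wrist'); cv2.imwrite('pics/w1.png',im[:,:,::-1]); np.savez('c_w1',im=im,d=d,P=P)
m=(P[:,:,2]>.09)&(P[:,:,2]<.11)&(im.min(2)>80)
n,l,s,c=cv2.connectedComponentsWithStats(m.astype(np.uint8))
for i in range(1,n):
    if s[i,4]>60: p=P[l==i]; print(s[i],np.median(p,0).round(4),((p.min(0)+p.max(0))/2).round(4),np.ptp(p,axis=0).round(4))
E
```

```text
t 2.1 pos [0.5686 0.2569 0.2258] rot [ 3.1401e+00  1.5000e-03 -2.9230e-01] rel cm [-0.06 -1.41 -0.03] open 0.0917 F [ 0.7 -0.5  0.4] 0.0
[283 213  36  33 401] [0.5768 0.2696 0.1008] [0.5732 0.2717 0.0986] [0.0286 0.0284 0.0086]
```

Call:
send_rows --targets '[{"translation": [0, -1.5, 2], "spin": 0, "jaw": 1}, {"translation": [0, -1.5, 7], "spin": 0, "jaw": 1}, {"translation": [0, -1.5, 12], "spin": 0, "jaw": 1}, {"translation": [0, -1.5, 16.5], "spin": 0, "jaw": 1}, {"translation": [0, -1.5, 18.4], "spin": 0, "jaw": 1}]'

```text
time: 2.65
tool_pos: [0.5704, 0.2688, 0.0385]
tool_rot: [3.137, 0.006, -0.295]
contact_force: [-0.5, -0.4, -0.0]
opening: 0.0915
grip_force: 0.0
```

```bash
python3 -c "
from h import *
rel([.5725,.271,.041])"
```

```text
t 2.65 pos [0.5704 0.2688 0.0385] rot [ 3.137   0.0061 -0.2948] rel cm [ 0.13 -0.27 -0.25] open 0.0915 F [-0.5 -0.4 -0. ] 0.0
```

Call:
send_rows --targets '[{"translation": [0.1, -0.2, -0.2], "spin": 0, "jaw": 1}, {"translation": [0.1, -0.2, -0.2], "spin": 0, "jaw": 0.5}, {"translation": [0.1, -0.2, -0.2], "spin": 0, "jaw": 0.3}, {"translation": [0.1, -0.2, -0.2], "spin": 0, "jaw": 0.2}, {"translation": [0.1, -0.2, -0.2], "spin": 0, "jaw": 0.1}]' --force 12

```text
time: 3.15
tool_pos: [0.5756, 0.273, 0.0462]
tool_rot: [-3.14, -0.002, -0.293]
contact_force: [0.2, 0.2, -0.3]
opening: 0.0642
grip_force: 0.0
```

Call:
send_rows --targets '[{"translation": [0, 0, 0], "spin": 0, "jaw": 0}, {"translation": [0, 0, 0], "spin": 0, "jaw": 0}, {"translation": [0, 0, 0], "spin": 0, "jaw": 0}, {"translation": [0, 0, 0], "spin": 0, "jaw": 0}, {"translation": [0, 0, 0], "spin": 0, "jaw": 0}]'

```text
time: 3.65
tool_pos: [0.5749, 0.2727, 0.0447]
tool_rot: [3.141, 0.0, -0.293]
contact_force: [-0.5, -0.2, 0.1]
opening: 0.0298
grip_force: 12.0
```

Call:
send_rows --targets '[{"translation": [0, 0, -0.5], "spin": 0, "jaw": 0}, {"translation": [0, 0, -2], "spin": 0, "jaw": 0}, {"translation": [0, 0, -4.5], "spin": 0, "jaw": 0}, {"translation": [0, 0, -7], "spin": 0, "jaw": 0}, {"translation": [0, 0, -8], "spin": 0, "jaw": 0}]' --force 15

```text
time: 4.15
tool_pos: [0.5763, 0.2734, 0.1283]
tool_rot: [-3.139, -0.004, -0.293]
contact_force: [0.4, 0.9, -3.4]
opening: 0.0296
grip_force: 15.0
```

Call:
send_rows --targets '[{"translation": [0, 0, 0], "spin": 0, "jaw": 0}, {"translation": [0, 0, 0], "spin": 0, "jaw": 0}, {"translation": [-1, 3, 0], "spin": 0, "jaw": 0}, {"translation": [-2, 7, 0], "spin": 0, "jaw": 0}, {"translation": [-3, 11, 0], "spin": 0, "jaw": 0}]'

```text
time: 4.65
tool_pos: [0.5125, 0.1753, 0.1229]
tool_rot: [3.14, 0.003, -0.292]
contact_force: [0.5, -0.3, -3.5]
opening: 0.0294
grip_force: 15.0
```

```bash
python3 -c "
from h import *
rel([.44,-.06,.12])"
```

```text
t 4.65 pos [0.5125 0.1753 0.1229] rot [ 3.1398e+00  2.9000e-03 -2.9200e-01] rel cm [-0.17 24.62  0.33] open 0.0294 F [ 0.5 -0.3 -3.5] 14.987797290086746
```

Call:
send_rows --targets '[{"translation": [-0.2, 4.5, 0], "spin": 0, "jaw": 0}, {"translation": [-0.2, 9, 0], "spin": 0, "jaw": 0}, {"translation": [-0.2, 14, 0], "spin": 0, "jaw": 0}, {"translation": [-0.2, 19, 0], "spin": 0, "jaw": 0}, {"translation": [-0.2, 23, 0], "spin": 0, "jaw": 0}]'

```text
time: 5.15
tool_pos: [0.4442, -0.0452, 0.1237]
tool_rot: [3.141, 0.002, -0.294]
contact_force: [0.2, 0.7, -3.7]
opening: 0.0301
grip_force: 15.0
```

Call:
send_rows --targets '[{"translation": [0, 0, 0], "spin": 0, "jaw": 0}, {"translation": [0, 0, 2], "spin": 0, "jaw": 0}, {"translation": [0, 0, 4], "spin": 0, "jaw": 0}, {"translation": [0, 0, 6], "spin": 0, "jaw": 0}, {"translation": [0, 0, 6.5], "spin": 0, "jaw": 0}]'

```text
time: 5.65
tool_pos: [0.4442, -0.0424, 0.0573]
tool_rot: [3.142, 0.006, -0.293]
contact_force: [-0.1, 0.6, -4.2]
opening: 0.0297
grip_force: 15.0
```

Call:
send_rows --targets '[{"translation": [0, 0, 0], "spin": 0, "jaw": 0}, {"translation": [0, 0, 0], "spin": 0, "jaw": 0}, {"translation": [0, 0, 0], "spin": 0, "jaw": 0}, {"translation": [0, 0, 0], "spin": 0, "jaw": 0}, {"translation": [0, 0, 0], "spin": 0, "jaw": 0}]'

```text
time: 6.15
tool_pos: [0.4464, -0.0434, 0.0603]
tool_rot: [3.142, -0.001, -0.293]
contact_force: [0.4, -0.0, -4.4]
opening: 0.0297
grip_force: 15.0
```

```bash
python3 - <<'E'
from h import *
rel([.44,-.06,.043])
for n in ('scene','top','wrist'):
    im,d,P=cloud(n); cv2.imwrite(f'pics/{n}2.png',im[:,:,::-1])
    s=monitor.observe()['tool_pos']; m=(abs(P[:,:,0]-s[0])<.05)&(abs(P[:,:,1]-s[1])<.05)&(P[:,:,2]<.015)&(im.min(2)>110)
    v,u=np.nonzero(m); print(n,m.sum(), P[m].min(0) if m.any() else '', u.mean(),v.mean())
E
```

```text
t 6.15 pos [ 0.4464 -0.0434  0.0603] rot [ 3.1416e+00 -1.1000e-03 -2.9310e-01] rel cm [-0.14  1.77  1.73] open 0.0297 F [ 0.4 -0.  -4.4] 14.988552331924438
scene 0  nan nan
top 0  nan nan
wrist 1 [ 0.42178219 -0.07525675  0.00188771] 379.0 278.0<stdin>:6: RuntimeWarning: Mean of empty slice.
  ret = ret.dtype.type(ret / rcount)
```

Call:
send_rows --targets '[{"translation": [0, 0, 1], "spin": 0, "jaw": 0}, {"translation": [0, 0, 1.5], "spin": 0, "jaw": 0}, {"translation": [0, 0, 1.9], "spin": 0, "jaw": 0}, {"translation": [0, 0, 2.1], "spin": 0, "jaw": 0}, {"translation": [0, 0, 2.1], "spin": 0, "jaw": 0}]'

```text
time: 6.8
tool_pos: [0.446, -0.0436, 0.0392]
tool_rot: [3.141, -0.0, -0.293]
contact_force: [-3.8, -1.1, 5.0]
opening: 0.03
grip_force: 15.0
```

Call:
send_rows --targets '[{"translation": [0, 0, 0], "spin": 0, "jaw": 0}, {"translation": [0, 0, 0], "spin": 0, "jaw": 0}, {"translation": [0, 0, 0], "spin": 0, "jaw": 0}, {"translation": [0, 0, 0], "spin": 0, "jaw": 0}, {"translation": [0, 0, 0], "spin": 0, "jaw": 0}]'

```text
time: 7.3
tool_pos: [0.446, -0.0435, 0.0392]
tool_rot: [3.141, -0.0, -0.293]
contact_force: [-2.7, 0.2, 6.1]
opening: 0.03
grip_force: 15.0
```

Call:
send_rows --targets '[{"translation": [0, 0, -1.1], "spin": 0, "jaw": 0}, {"translation": [0, -2, -1.1], "spin": -7, "jaw": 0}, {"translation": [0, -6, -1.1], "spin": -14, "jaw": 0}, {"translation": [0, -10, -1.1], "spin": -21, "jaw": 0}, {"translation": [0, -13, -1.1], "spin": -26.4, "jaw": 0}]'

```text
time: 7.8
tool_pos: [0.4843, 0.083, 0.0502]
tool_rot: [-3.142, -0.001, 0.173]
contact_force: [0.5, -0.7, -3.3]
opening: 0.0297
grip_force: 15.0
```

Call:
send_rows --targets '[{"translation": [0, 0, 0], "spin": 0, "jaw": 0}, {"translation": [0, 0, 0], "spin": 0, "jaw": 0}, {"translation": [0, 0, 0], "spin": 0, "jaw": 0}, {"translation": [0, 0, 0], "spin": 0, "jaw": 0}, {"translation": [0, 0, 0], "spin": 0, "jaw": 0}]'

```text
time: 8.3
tool_pos: [0.4836, 0.0803, 0.0498]
tool_rot: [3.142, 0.0, 0.166]
contact_force: [-0.2, 0.1, -3.6]
opening: 0.0295
grip_force: 15.0
```

```bash
python3 - <<'E'
from h import *
rel([.488,.0975,.049])
s=monitor.observe(); g=s['tool_pos']
for n in ('scene','wrist'):
    im,d,P=cloud(n); np.savez('c_'+n+'3',im=im,d=d,P=P); cv2.imwrite(f'pics/{n}3.png',im[:,:,::-1])
E
```

```text
t 8.3 pos [0.4836 0.0803 0.0498] rot [3.1415e+00 1.0000e-04 1.6590e-01] rel cm [ 0.72 -1.63  0.08] open 0.0295 F [-0.2  0.1 -3.6] 14.994757175445557
```

View pics/scene3.png

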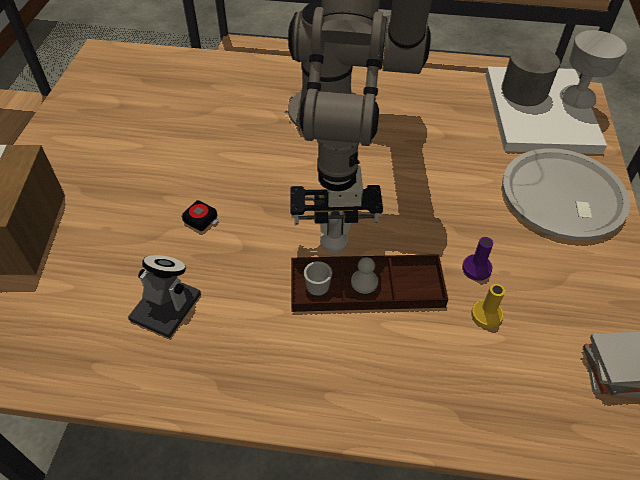

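View pics/wrist3.png

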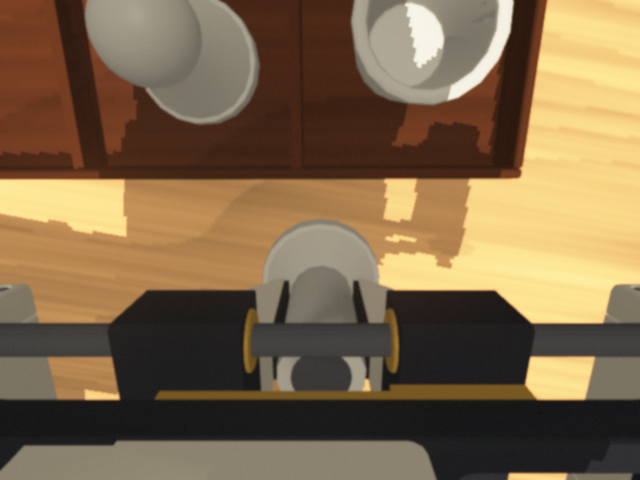

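Candlestick hangs upright in the fingers (wrist: foot ≈(320,255)), facing the tray's outer wall edge (row ≈178). Since the tool cannot tilt, I'll pivot it in a light grip by leaning its foot very gently on the wall.

Call:
send_rows --targets '[{"translation": [0.8, 0, 0], "spin": 0, "jaw": 0}, {"translation": [1.4, 0, 0], "spin": 0, "jaw": 0}, {"translation": [1.7, 0, 0], "spin": 0, "jaw": 0}, {"translation": [1.9, 0, 0], "spin": 0, "jaw": 0}, {"translation": [2.1, 0, 0], "spin": 0, "jaw": 0}]' --force 7

```text
time: 8.9
tool_pos: [0.5044, 0.0847, 0.0496]
tool_rot: [3.142, 0.0, 0.168]
contact_force: [-1.0, -0.4, -3.3]
opening: 0.0297
grip_force: 7.0
```

Call:
send_rows --targets '[{"translation": [0.2, 0, 0], "spin": 0, "jaw": 0}, {"translation": [0.4, 0, 0], "spin": 0, "jaw": 0}, {"translation": [0.6, 0, 0], "spin": 0, "jaw": 0}, {"translation": [0.8, 0, 0], "spin": 0, "jaw": 0}, {"translation": [1.0, 0, 0], "spin": 0, "jaw": 0}]'

```text
time: 9.4
tool_pos: [0.514, 0.0863, 0.0497]
tool_rot: [-3.142, 0.001, 0.168]
contact_force: [-3.2, -0.8, -1.6]
opening: 0.0298
grip_force: 7.0
```

```bash
python3 - <<'E'
from h import *
rel([.488,.0975,.049])
im,d,P=cloud('wrist'); np.savez('c_wrist4',im=im,d=d,P=P); cv2.imwrite(f'pics/wrist4.png',im[:,:,::-1])
E
```

```text
t 9.4 pos [0.514  0.0863 0.0497] rot [-3.1416e+00  8.0000e-04  1.6760e-01] rel cm [-2.38 -1.54  0.07] open 0.0298 F [-3.2 -0.8 -1.6] 7.000008523464203
```

View pics/wrist4.png

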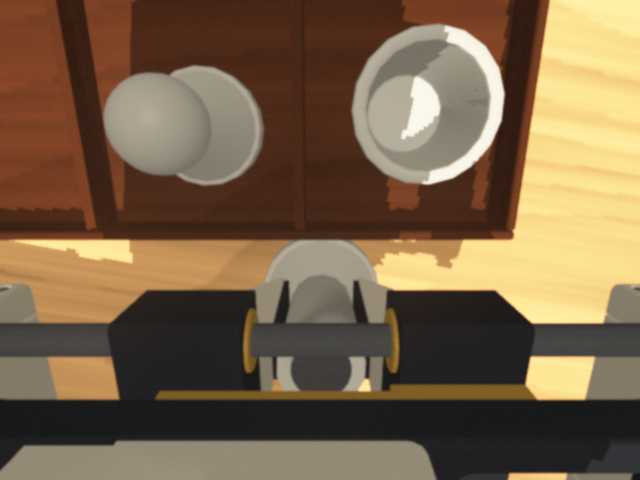

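Foot rim now meets the wall at row ≈238, at about 3 N; continuing slowly.

Call:
send_rows --targets '[{"translation": [0.25, 0, 0], "spin": 0, "jaw": 0}, {"translation": [0.5, 0, 0], "spin": 0, "jaw": 0}, {"translation": [0.75, 0, 0], "spin": 0, "jaw": 0}, {"translation": [1.0, 0, 0], "spin": 0, "jaw": 0}, {"translation": [1.2, 0, 0], "spin": 0, "jaw": 0}]'

```text
time: 9.95
tool_pos: [0.5265, 0.0883, 0.0498]
tool_rot: [3.141, -0.0, 0.168]
contact_force: [-2.9, -0.9, -2.5]
opening: 0.0297
grip_force: 7.0
```

```bash
cat >> h.py <<'E'
def stick(tag, names=('scene','top','wrist')):
    s=monitor.observe(); M=R.from_euler('xyz',s['tool_rot']).as_matrix(); out=[]
    for n in names:
        im,d,P=cloud(n); np.savez(f'c_{n}{tag}',im=im,d=d,P=P); cv2.imwrite(f'pics/{n}{tag}.png',im[:,:,::-1])
        q=(P-s['tool_pos'])@M   # tool frame
        r=np.hypot(q[...,0],q[...,2]+.019)
        hsv=cv2.cvtColor(im,cv2.COLOR_RGB2HSV)
        m=(abs(q[...,1])<.034)&(r<.075)&(hsv[...,1]<60)&(im.min(2)>60)
        p=q[m]; out.append(p); print(n,len(p), 'x',np.percentile(p[:,0],[0,5,50,95,100]).round(4) if len(p) else '', 'z',np.percentile(p[:,2],[0,5,50,95,100]).round(4) if len(p) else '')
    return out
E
python3 -c "
from h import *
stick('5'); rel([0,0,0])"
```

```text
scene 460 x [-0.0231 -0.0085  0.0099  0.0619  0.0736] z [-0.0585 -0.0503  0.0011  0.0295  0.0355]
top 292 x [-0.0541 -0.0513 -0.0378 -0.0279 -0.0257] z [-0.0836 -0.0041  0.0142  0.023   0.027 ]
wrist 15130 x [-0.0152 -0.0049  0.0104  0.0558  0.0742] z [-0.0859 -0.0843 -0.0536  0.0262  0.0346]
t 10.1 pos [0.5265 0.0883 0.0498] rot [ 3.1414e+00 -9.0000e-04  1.6760e-01] rel cm [-53.39  -0.08   4.93] open 0.0296 F [-1.6 -0.3 -4. ] 6.999988630414009
```

```bash
python3 -c "
import cv2,numpy as np
a=cv2.imread('pics/scene5.png')[180:310,260:420]; b=cv2.imread('pics/wrist5.png')[160:460,160:480]
cv2.imwrite('pics/mix5.png',np.hstack([cv2.resize(a,(400,325)),cv2.resize(b,(347,325))]))"
```

```text
(no output)
```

View pics/mix5.png

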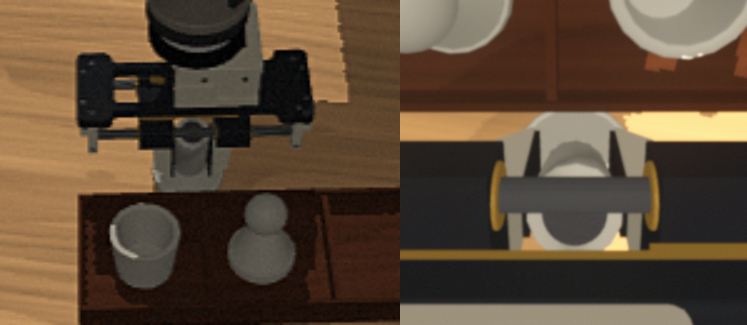

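The candlestick pivots as intended: its top leans towards the wall in both views. Continuing to the lens tilt.

Call:
send_rows --targets '[{"translation": [0.25, 0, 0], "spin": 0, "jaw": 0}, {"translation": [0.5, 0, 0], "spin": 0, "jaw": 0}, {"translation": [0.75, 0, 0], "spin": 0, "jaw": 0}, {"translation": [1.0, 0, 0], "spin": 0, "jaw": 0}, {"translation": [1.2, 0, 0], "spin": 0, "jaw": 0}]'

```text
time: 10.6
tool_pos: [0.5382, 0.0903, 0.0498]
tool_rot: [3.141, -0.0, 0.168]
contact_force: [-2.2, -0.9, -3.5]
opening: 0.0298
grip_force: 7.0
```

Call:
send_rows --targets '[{"translation": [0.2, 0, 0], "spin": 0, "jaw": 0}, {"translation": [0.2, 0, 0], "spin": 0, "jaw": 0}, {"translation": [0.2, 0, 0], "spin": 0, "jaw": 0}, {"translation": [0.2, 0, 0], "spin": 0, "jaw": 0}, {"translation": [0.2, 0, 0], "spin": 0, "jaw": 0}]' --force 17

```text
time: 11.1
tool_pos: [0.5397, 0.0906, 0.0497]
tool_rot: [3.142, 0.0, 0.168]
contact_force: [-3.8, 0.3, -2.8]
opening: 0.0296
grip_force: 17.0
```

```bash
python3 - <<'E'
from h import *
s=monitor.observe(); rel([0,0,0]); M=R.from_euler('xyz',s['tool_rot']).as_matrix()
im,d,P=cloud('wrist'); q=(P-s['tool_pos'])@M
np.savez('c_wrist6',im=im,q=q,d=d); cv2.imwrite('pics/wrist6.png',im[:,:,::-1])
v,u=np.mgrid[:480,:640]
# profile on mid-plane: stem/top points
for r in range(200,420,10):
    c=q[r,316:326]; print(r,im[r,320],np.nanmedian(c,0).round(4))
E
```

```text
t 11.1 pos [0.5397 0.0906 0.0497] rot [3.1416e+00 4.0000e-04 1.6770e-01] rel cm [-54.72  -0.07   4.99] open 0.0296 F [-3.8  0.3 -2.8] 16.99954479932785
200 [78 43 26] [ 0.0384 -0.0001  0.0443]
210 [69 39 24] [ 0.0327 -0.0001  0.0439]
220 [70 41 25] [ 0.0271 -0.0001  0.0432]
230 [72 40 25] [ 0.0211 -0.0001  0.0437]
240 [75 44 28] [ 0.0152 -0.0001  0.0437]
250 [68 39 22] [ 0.0091 -0.0001  0.0438]
260 [74 41 26] [ 0.0028 -0.0001  0.044 ]
270 [57 35 22] [ 0.0008 -0.0001  0.0328]
280 [72 40 28] [ 0.0004 -0.0004  0.0194]
290 [155 148 130] [-0.0081 -0.0001  0.0257]
300 [164 157 139] [ 0.0192 -0.0001 -0.0437]
310 [185 176 158] [ 0.0166 -0.0001 -0.0461]
320 [69 68 65] [ 0.014  -0.0001 -0.0484]
330 [69 68 66] [ 0.0299 -0.0001 -0.0822]
340 [76 75 71] [ 0.028  -0.0001 -0.0835]
350 [75 72 69] [ 0.0255 -0.     -0.0837]
360 [72 69 69] [ 0.0023  0.0001 -0.0539]
370 [72 69 67] [-0.0001 -0.0001 -0.0558]
380 [168 161 143] [-0.0033 -0.0001 -0.0566]
390 [154 140 113] [-0.0061 -0.0001 -0.0581]
400 [55 45 31] [ 0.0248 -0.     -0.0996]
410 [32 30 30] [ 0.0247 -0.     -0.1021]
```

```bash
python3 - <<'E'
from h import *
z=np.load('c_wrist6.npz'); im,q=z['im'],z['q']
m=(abs(q[...,1])<.02)&(q[...,2]<-.03)&(q[...,2]>-.07)&(q[...,0]<.03)&(q[...,0]>-.02)
p=q[m]; c=im[m].astype(int); print(len(p))
br=p[(c.min(1)>100)]; print('bright',len(br))
for k in range(5):
    A=np.c_[br[:,:2],np.ones(len(br))]; w=np.linalg.lstsq(A,br[:,2],rcond=None)[0]; r=br[:,2]-A@w; br=br[abs(r)<max(.0015,2*r.std())]
    print(w.round(4),r.std().round(5),len(br),'theta',np.arctan(w[0]))
print(np.percentile(br,[1,99],axis=0).round(4))
cv2.imwrite('pics/w6c.png',cv2.resize(im[240:420,220:420,::-1],(667,600)))
E
```

```text
5055
bright 3332
[ 0.5272  0.0056 -0.0549] 0.00581 2981 theta 0.48517237806433505
[ 0.5309  0.0043 -0.0549] 0.0032 2683 theta 0.4880348502210413
[ 0.5278  0.0025 -0.055 ] 0.0014 2511 theta 0.4856087461736972
[ 0.5339  0.0024 -0.055 ] 0.00081 2383 theta 0.4903821914628285
[ 0.5346 -0.0011 -0.055 ] 0.00069 2336 theta 0.49094470597926115
[[-0.0059 -0.0172 -0.0583]
 [ 0.0191  0.017  -0.0443]]
```

View pics/w6c.png

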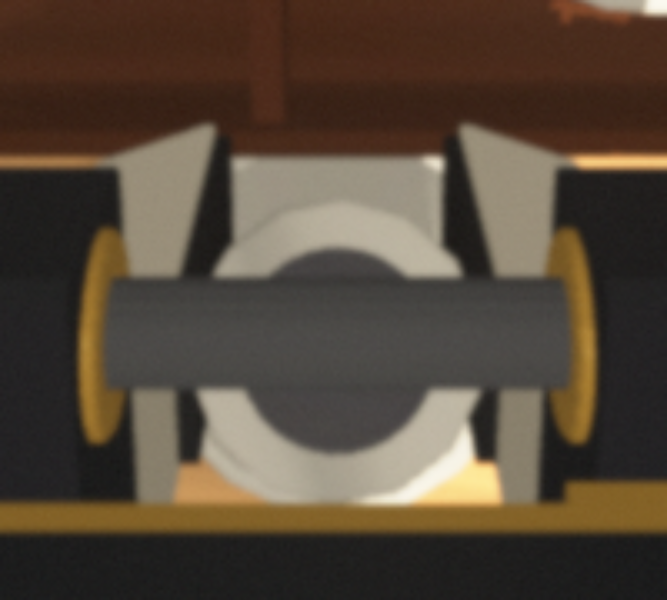

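θ now ≈0.49 rad, but the stem also slid about 11 mm in the pads; a bit more tilt is needed (target ≈0.645), with a firmer grip.

Call:
send_rows --targets '[{"translation": [0, 0, 0], "spin": 0, "jaw": 0}, {"translation": [0.3, 0, 0], "spin": 0, "jaw": 0}, {"translation": [0.6, 0, 0], "spin": 0, "jaw": 0}, {"translation": [0.9, 0, 0], "spin": 0, "jaw": 0}, {"translation": [1.1, 0, 0], "spin": 0, "jaw": 0}]' --force 10

```text
time: 11.65
tool_pos: [0.5509, 0.0925, 0.0495]
tool_rot: [3.142, 0.0, 0.168]
contact_force: [-3.3, -1.2, -4.8]
opening: 0.0295
grip_force: 10.0
```

```bash
cat >> h.py <<'E'
def top(tag):
    s=monitor.observe(); M=R.from_euler('xyz',s['tool_rot']).as_matrix()
    im,d,P=cloud('wrist'); q=(P-s['tool_pos'])@M; cv2.imwrite(f'pics/wrist{tag}.png',im[:,:,::-1])
    m=(abs(q[...,1])<.019)&(q[...,2]<-.025)&(q[...,2]>-.07)&(q[...,0]<.035)&(q[...,0]>-.03)&(im.min(2)>100)
    p=q[m]
    for k in range(8):
        A=np.c_[p[:,:2],np.ones(len(p))]; w=np.linalg.lstsq(A,p[:,2],rcond=None)[0]; r=p[:,2]-A@w; p=p[abs(r)<max(.0015,2*r.std())]
    a=np.array([w[0],w[1],-1]); a/=np.linalg.norm(a)
    x=np.percentile(p[:,0],[.5,99.5]).mean(); y=np.percentile(p[:,1],[.5,99.5]).mean(); t=np.array([x,y,w@[x,y,1]])
    b=t-.095*a; th=np.arctan2(a[0],-a[2]); k=(-.019-t[2])/a[2]
    print('n',len(p),'rms',r.std().round(5),'theta',th.round(3),'top',t.round(4),'xr',np.percentile(p[:,0],[.5,99.5]).round(4),'base(tool)',b.round(4),'stem x at grasp',(t+k*a)[0].round(4))
    B=M@b+s['tool_pos']; ax=M@a; print('base world',B.round(4),'axis',ax.round(4)); return s,B,ax,b
E
python3 -c "
from h import *
top('7'); rel([0,0,0])"
```

```text
n 2161 rms 0.00068 theta 0.639 top [ 0.0079 -0.0001 -0.0495] xr [-0.0038  0.0196] base(tool) [-0.0487  0.0001  0.0267] stem x at grasp -0.0147
base world [0.5028 0.0842 0.0228] axis [0.5882 0.1015 0.8023]
t 11.7 pos [0.5511 0.0925 0.0495] rot [3.1415e+00 1.0000e-04 1.6760e-01] rel cm [-55.88  -0.08   4.96] open 0.0296 F [-3.5 -0.2 -5.1] 9.999990463256836
```

Call:
send_rows --targets '[{"translation": [0, 0, 0], "spin": 0, "jaw": 0}, {"translation": [0, 0, 0], "spin": 0, "jaw": 0}, {"translation": [-0.5, 0, 0], "spin": 0, "jaw": 0}, {"translation": [-1.5, 0, -0.5], "spin": 0, "jaw": 0}, {"translation": [-3, 0, -2], "spin": 0, "jaw": 0}]' --force 18

```text
time: 12.2
tool_pos: [0.5204, 0.0873, 0.0695]
tool_rot: [-3.142, 0.001, 0.168]
contact_force: [0.4, -0.4, -3.7]
opening: 0.0296
grip_force: 18.0
```

Call:
send_rows --targets '[{"translation": [-1, 0, -3], "spin": -8, "jaw": 0}, {"translation": [-1, 0, -7], "spin": -16, "jaw": 0}, {"translation": [-1, 0, -11], "spin": -24, "jaw": 0}, {"translation": [-1, 0, -15], "spin": -32, "jaw": 0}, {"translation": [-1, 0, -18], "spin": -40, "jaw": 0}]'

```text
time: 12.7
tool_pos: [0.5112, 0.0858, 0.2533]
tool_rot: [3.138, -0.003, 0.872]
contact_force: [0.1, 0.1, -3.8]
opening: 0.0294
grip_force: 18.0
```

Call:
send_rows --targets '[{"translation": [0, 0, -1], "spin": -8, "jaw": 0}, {"translation": [0, 0, -1], "spin": -16, "jaw": 0}, {"translation": [0, 0, -1], "spin": -24, "jaw": 0}, {"translation": [0, 0, -1], "spin": -32, "jaw": 0}, {"translation": [0, 0, -1], "spin": -40, "jaw": 0}]'

```text
time: 13.2
tool_pos: [0.5106, 0.0857, 0.2604]
tool_rot: [3.14, -0.0, 1.57]
contact_force: [-0.6, 0.6, -4.1]
opening: 0.0297
grip_force: 18.0
```

```bash
python3 -c "
from h import *
top('8'); rel([0,0,0]);print(monitor.observe()['qpos'])"
```

```text
n 1033 rms 0.00068 theta 0.612 top [ 0.0082 -0.0006 -0.0498] xr [-0.0037  0.0201] base(tool) [-0.0464 -0.0013  0.028 ] stem x at grasp -0.0134
base world [0.5093 0.0394 0.2324] axis [0.0073 0.5742 0.8187]
t 13.25 pos [0.5107 0.0857 0.2604] rot [ 3.1403e+00 -1.0000e-04  1.5765e+00] rel cm [ -8.28 -51.15  25.97] open 0.03 F [-0.3  0.1 -4.2] 18.000613152980804
[1.82271766e-02 3.03395909e-01 1.48553706e+00 5.25389266e-05
 1.35141352e+00 1.24988055e-02]
```

Call:
send_rows --targets '[{"translation": [-3, 0, -1], "spin": -8, "jaw": 0}, {"translation": [-6, 0, -1], "spin": -16, "jaw": 0}, {"translation": [-9, 0, -1], "spin": -24, "jaw": 0}, {"translation": [-12, 0, -1], "spin": -32, "jaw": 0}, {"translation": [-14.5, -1, -1], "spin": -40, "jaw": 0}]'

```text
time: 13.75
tool_pos: [0.5002, -0.0607, 0.2701]
tool_rot: [3.141, 0.001, 2.264]
contact_force: [0.4, -0.2, -4.3]
opening: 0.0296
grip_force: 18.0
```

Call:
send_rows --targets '[{"translation": [0, 0, 0], "spin": -8, "jaw": 0}, {"translation": [0, 0, 0], "spin": -16, "jaw": 0}, {"translation": [0, 0, 0], "spin": -24, "jaw": 0}, {"translation": [0, 0, 0], "spin": -32, "jaw": 0}, {"translation": [0, 0, 0], "spin": -33, "jaw": 0}]'

```text
time: 14.25
tool_pos: [0.4998, -0.0591, 0.2701]
tool_rot: [-3.142, 0.001, 2.838]
contact_force: [-0.8, 0.7, -3.3]
opening: 0.0299
grip_force: 18.0
```

```bash
python3 - <<'E'
from h import *
rel([.5485,-.2033,.235])
im,d,P=cloud('wrist'); cv2.imwrite('pics/wrist9.png',im[:,:,::-1]); np.savez('c_wrist9',im=im,d=d,P=P)
top('9b')
im,d,P=cloud('scene'); cv2.imwrite('pics/scene9.png',im[:,:,::-1])
E
```

```text
t 14.25 pos [ 0.4998 -0.0591  0.2701] rot [-3.1416e+00  6.0000e-04  2.8375e+00] rel cm [ -8.97 -12.3    3.52] open 0.0299 F [-0.8  0.7 -3.3] 17.996326982975006
  ret = _var(a, axis=axis, dtype=dtype, out=out, ddof=ddof,
  arrmean = um.true_divide(arrmean, div, out=arrmean,
  ret = ret.dtype.type(ret / rcount)
Traceback (most recent call last):
  File "h.py", line 37, in top
    x=np.percentile(p[:,0],[.5,99.5]).mean(); y=np.percentile(p[:,1],[.5,99.5]).mean(); t=np.array([x,y,w@[x,y,1]])
      ~~~~~~~~~~~~~^^^^^^^^^^^^^^^^^^
IndexError: index -1 is out of bounds for axis 0 with size 0
```

View pics/wrist9.png

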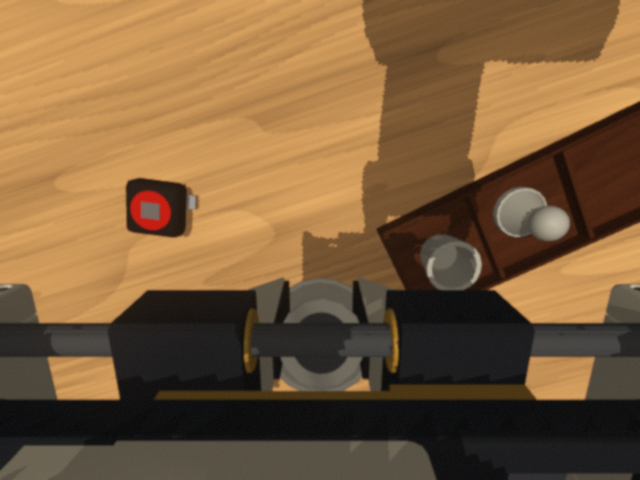

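The candlestick is still held and tilted (wrist (322,340)); tape (150,210) and tray pieces are untouched. Moving to the final pose.

Call:
send_rows --targets '[{"translation": [0, -3, 0], "spin": -0.6, "jaw": 0}, {"translation": [-1, -6, 0], "spin": -0.6, "jaw": 0}, {"translation": [-3, -9, 0], "spin": -0.6, "jaw": 0}, {"translation": [-5, -11.5, 0], "spin": -0.6, "jaw": 0}, {"translation": [-6.5, -12.3, 0.5], "spin": -0.6, "jaw": 0}]'

```text
time: 14.85
tool_pos: [0.5258, -0.1989, 0.2654]
tool_rot: [-3.14, 0.002, 2.842]
contact_force: [0.2, 0.3, -3.8]
opening: 0.0296
grip_force: 18.0
```

Call:
send_rows --targets '[{"translation": [-1, 0, 0.7], "spin": 0, "jaw": 0}, {"translation": [-1.8, 0, 1.5], "spin": 0, "jaw": 0}, {"translation": [-2.3, 0, 2.3], "spin": 0, "jaw": 0}, {"translation": [-2.5, 0, 2.9], "spin": 0, "jaw": 0}, {"translation": [-2.5, 0, 2.9], "spin": 0, "jaw": 0}]'

```text
time: 15.35
tool_pos: [0.5491, -0.2022, 0.2345]
tool_rot: [3.141, -0.002, 2.849]
contact_force: [-0.1, -0.2, -3.9]
opening: 0.0294
grip_force: 18.0
```

```bash
sed -i 's/(im.min(2)>100)/(im.min(2)>TH)/; s/^def top(tag):/def top(tag,TH=100):/' h.py; python3 - <<'E'
from h import *
rel([.5485,-.2033,.2359])
for n in('scene','top'):
    im,d,P=cloud(n); cv2.imwrite(f'pics/{n}10.png',im[:,:,::-1]); np.savez(f'c_{n}10',im=im,d=d,P=P)
    # foot underside / rim points
    m=(abs(P[...,0]-.594)<.06)&(abs(P[...,1]+.217)<.05)&(P[...,2]>.17)&(P[...,2]<.245); p=P[m]
    print(n,len(p),p.min(0) if len(p) else'',p.max(0) if len(p) else '')
a=cv2.imread('pics/scene10.png')[130:350,90:330]; b=cv2.imread('pics/top10.png')[120:340,340:580]
cv2.imwrite('pics/mix10.png',cv2.resize(np.hstack([a,b]),(800,366),interpolation=cv2.INTER_CUBIC))
for t in (85,100): top('10',t)
E
```

```text
t 15.35 pos [ 0.5491 -0.2022  0.2345] rot [ 3.1412e+00 -2.4000e-03  2.8491e+00] rel cm [ 0.02 -0.12 -0.14] open 0.0294 F [-0.1 -0.2 -3.9] 17.999922037124634
scene 684 [ 0.54859317 -0.24393953  0.19970275] [ 0.61447762 -0.18079056  0.24498639]
top 80 [ 0.57222259 -0.19218162  0.19747655] [ 0.6043832  -0.18036915  0.22201747]
n 831 rms 0.00066 theta 0.489 top [ 0.0085 -0.0002 -0.0499] xr [-0.003   0.0199] base(tool) [-0.0362  0.      0.034 ] stem x at grasp -0.008
base world [ 0.584  -0.2131  0.2019] axis [-0.4505  0.1337  0.8827]
n 98 rms 0.0006 theta 0.029 top [ 0.0037 -0.0036 -0.0463] xr [-0.0094  0.0168] base(tool) [ 0.0009 -0.0018  0.0487] stem x at grasp 0.0029
base world [ 0.548  -0.2043  0.1875] axis [-0.0339 -0.0092  0.9994]
```

View pics/mix10.png

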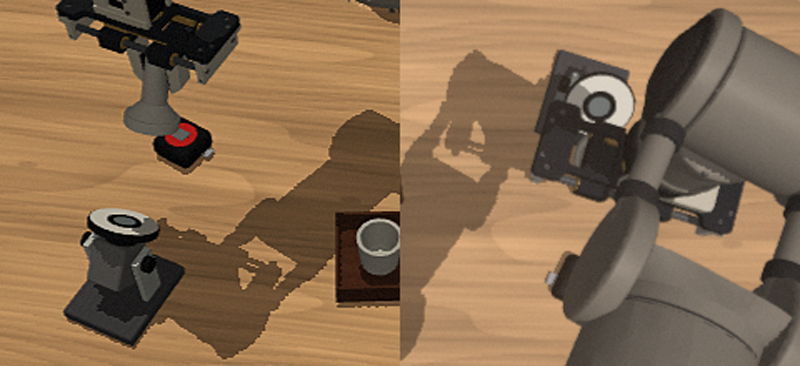

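The candlestick is held over the lens, its foot towards the ring (left crop: foot (150,115), ring (122,222)). The shaded top makes the tilt estimate unreliable, so I'll measure it better.

```bash
cat > m.py <<'E'
from h import *
from scipy.optimize import least_squares
def prof(p,b,a):  # signed distance to candlestick of revolution
    r=p-b; h=r@a; rho=np.linalg.norm(r-np.outer(h,a),axis=1)
    poly=np.array([[0,0],[32,0],[32,14],[15,30],[15,95],[0,95]])/1000.
    D=[]
    for u,v in zip(poly[:-1],poly[1:]):
        e=v-u; t=np.clip(((rho-u[0])*e[0]+(h-u[1])*e[1])/(e@e),0,1); D.append(np.hypot(rho-u[0]-t*e[0],h-u[1]-t*e[1]))
    return np.min(D,0)
def fit():
    s=monitor.observe(); M=R.from_euler('xyz',s['tool_rot']).as_matrix(); S=[]
    for n in ('wrist','scene'):
        im,d,P=cloud(n); q=(P-s['tool_pos'])@M
        b0=np.array([-.0445,0,.029]); a0=np.array([.55,0,-.835]); a0/=np.linalg.norm(a0)
        f=np.isfinite(q[...,0])&(prof(np.nan_to_num(q).reshape(-1,3),b0,a0).reshape(480,640)<.008)
        # keep off the fingers (|y|>15 mm near the pads), rod
        f&=~((abs(q[...,1])>.0135)&(abs(q[...,0])<.014)&(q[...,2]<.004)&(q[...,2]>-.045))
        f=cv2.erode(f.astype(np.uint8),np.ones((3,3)))>0
        S.append(q[f])
    for name,L in (('wrist',S[:1]),('scene',S[1:]),('both',S)):
        p=np.vstack([x[::max(1,len(x)//600)] for x in L])
        def dec(x): a=np.array([np.tan(x[3]),x[4],-1]); return x[:3],a/np.linalg.norm(a)
        o=least_squares(lambda x: prof(p,*dec(x)),[*b0,.58,0],loss='soft_l1',f_scale=.0015)
        b,a=dec(o.x); B=M@b+s['tool_pos']; ax=M@a
        L0=np.array([.663,-.238,.1125]); n=np.array([-.575,.174,.799]); n/=np.linalg.norm(n)
        e=B-L0; z=e@n; lat=e-z*n; yl=np.cross([0,0,1],n); yl/=np.linalg.norm(yl)
        print(name,len(p),'med res',np.median(prof(p,b,a)).round(4),'theta',o.x[3].round(3),'b',b.round(4),'base',B.round(4),'dist',z.round(4),'lat x,y',(lat@np.cross(yl,n)).round(4),(lat@yl).round(4),'ang',np.arccos(ax@n).round(3))
fit(); rel([.5485,-.2033,.2359])
E
python3 m.py
```

```text
wrist 616 med res 0.0006 theta 0.492 b [-0.0391 -0.0004  0.0324] base [ 0.5868 -0.2147  0.204 ] dist 0.121 lat x,y 0.0087 -0.0003 ang 0.152
scene 519 med res 0.0012 theta 0.503 b [-0.0395 -0.0016  0.0352] base [ 0.5869 -0.2159  0.2012] dist 0.1185 lat x,y 0.01 0.0009 ang 0.141
both 1135 med res 0.0009 theta 0.494 b [-0.0384 -0.0021  0.0331] base [ 0.5856 -0.2161  0.2033] dist 0.1209 lat x,y 0.0097 0.0014 ang 0.15
t 15.65 pos [ 0.5495 -0.2031  0.2364] rot [-3.1413e+00  1.0000e-03  2.8485e+00] rel cm [ 0.09 -0.05  0.05] open 0.0298 F [-0.4  0.5 -3.8] 17.999912202358246
```

Call:
send_rows --targets '[{"translation": [0, 0, 0], "spin": 0, "jaw": 0}, {"translation": [0, 0, 0], "spin": 0, "jaw": 0}, {"translation": [0, 0, 0], "spin": 0, "jaw": 0}, {"translation": [0, 0, 0], "spin": 0, "jaw": 0}, {"translation": [0, 0, 0], "spin": 0, "jaw": 0}]' --force 20

```text
time: 16.15
tool_pos: [0.5495, -0.2032, 0.2358]
tool_rot: [-3.142, 0.0, 2.848]
contact_force: [-0.0, 0.2, -4.0]
opening: 0.0294
grip_force: 20.0
```

```bash
python3 m.py
```

```text
wrist 619 med res 0.0006 theta 0.492 b [-0.039  -0.0003  0.0324] base [ 0.5868 -0.2148  0.2034] dist 0.1205 lat x,y 0.0091 -0.0001 ang 0.153
scene 487 med res 0.0011 theta 0.499 b [-0.039  -0.0017  0.0353] base [ 0.5863 -0.2161  0.2005] dist 0.1182 lat x,y 0.0108 0.0012 ang 0.146
both 1106 med res 0.0009 theta 0.492 b [-0.0382 -0.0021  0.0333] base [ 0.5854 -0.2162  0.2025] dist 0.1204 lat x,y 0.0103 0.0016 ang 0.153
t 16.25 pos [ 0.5494 -0.2032  0.2358] rot [-3.1415 -0.      2.8484] rel cm [ 0.09 -0.04 -0.01] open 0.0295 F [-0.4 -0.7 -4.6] 19.99981999397278
```

Tilt slipped back to ≈0.49 during the fast transfer. I'll re-tilt it by dragging the foot's low edge lightly on the free table (grasp now directly above that edge), then return more gently.

Call:
send_rows --targets '[{"translation": [1.5, 2, 0], "spin": 0, "jaw": 0}, {"translation": [4, 5, 0], "spin": 0, "jaw": 0}, {"translation": [6.5, 8, 1], "spin": 0, "jaw": 0}, {"translation": [8, 9.4, 4], "spin": 0, "jaw": 0}, {"translation": [8, 9.4, 8], "spin": 0, "jaw": 0}]'

```text
time: 16.75
tool_pos: [0.5001, -0.088, 0.157]
tool_rot: [3.141, 0.004, 2.851]
contact_force: [1.2, -1.6, -4.0]
opening: 0.0296
grip_force: 20.0
```

Call:
send_rows --targets '[{"translation": [0, 0, 4], "spin": 0, "jaw": 0}, {"translation": [0, 0, 7], "spin": 0, "jaw": 0}, {"translation": [0, 0, 9], "spin": 0, "jaw": 0}, {"translation": [0, 0, 9.8], "spin": 0, "jaw": 0}, {"translation": [0, 0, 9.8], "spin": 0, "jaw": 0}]'

```text
time: 17.25
tool_pos: [0.4998, -0.09, 0.0572]
tool_rot: [-3.142, -0.001, 2.848]
contact_force: [0.4, -0.0, -2.5]
opening: 0.0297
grip_force: 20.0
```

```bash
python3 m.py | grep -v both
```

```text
wrist 603 med res 0.0006 theta 0.491 b [-0.039  -0.      0.0323] base [ 0.5371 -0.1013  0.0249] dist 0.0262 lat x,y 0.1806 -0.0943 ang 0.155
scene 395 med res 0.0013 theta 0.499 b [-0.04   -0.0012  0.0344] base [ 0.5377 -0.1027  0.0227] dist 0.0239 lat x,y 0.1812 -0.0932 ang 0.147
t 17.35 pos [ 0.5009 -0.0904  0.0588] rot [-3.1414e+00  1.9000e-03  2.8485e+00] rel cm [ -7.85  -9.44 -17.69] open 0.0295 F [-0.2 -0.5 -4.1] 19.99965637922287
```

Call:
send_rows --targets '[{"translation": [0, 0, 1.1], "spin": 0, "jaw": 0}, {"translation": [0, 0, 1.3], "spin": 0, "jaw": 0}, {"translation": [0.2, 0, 1.4], "spin": 0, "jaw": 0}, {"translation": [0.5, 0, 1.4], "spin": 0, "jaw": 0}, {"translation": [0.8, 0, 1.4], "spin": 0, "jaw": 0}]' --force 10

```text
time: 17.85
tool_pos: [0.4937, -0.0883, 0.0448]
tool_rot: [-3.141, 0.004, 2.848]
contact_force: [2.1, -0.5, 0.0]
opening: 0.0297
grip_force: 10.0
```

```bash
python3 m.py | grep -v both
```

```text
wrist 629 med res 0.0008 theta 0.539 b [-0.0415 -0.0003  0.0281] base [ 0.5334 -0.1006  0.0169] dist 0.022 lat x,y 0.1884 -0.094 ang 0.101
scene 503 med res 0.0013 theta 0.61 b [-0.0463 -0.0015  0.029 ] base [ 0.5377 -0.1031  0.0161] dist 0.0185 lat x,y 0.1851 -0.0928 ang 0.031
t 17.95 pos [ 0.4926 -0.0879  0.0444] rot [-3.1414e+00  1.5000e-03  2.8484e+00] rel cm [ -8.71  -9.44 -19.13] open 0.0297 F [-0.6  0.1  4.3] 9.999550133943558
```

Call:
send_rows --targets '[{"translation": [0.3, 0, 0], "spin": 0, "jaw": 0}, {"translation": [0.6, 0, 0.05], "spin": 0, "jaw": 0}, {"translation": [0.8, 0, 0.1], "spin": 0, "jaw": 0}, {"translation": [0.8, 0, 0.1], "spin": 0, "jaw": 0}, {"translation": [0.8, 0, 0.1], "spin": 0, "jaw": 0}]'

```text
time: 18.45
tool_pos: [0.4844, -0.0854, 0.0426]
tool_rot: [-3.142, -0.001, 2.849]
contact_force: [0.8, 0.0, -1.5]
opening: 0.0295
grip_force: 10.0
```

```bash
python3 m.py | grep -v both; python3 -c "
from h import *
top('12',85)"
```

```text
wrist 639 med res 0.0016 theta 0.546 b [-0.0411 -0.0003  0.0269] base [ 0.5236 -0.0975  0.0156] dist 0.0272 lat x,y 0.1974 -0.0941 ang 0.099
scene 288 med res 0.0018 theta 0.639 b [-0.0502 -0.0002  0.0262] base [ 0.5324 -0.1001  0.0163] dist 0.0223 lat x,y 0.1896 -0.0942 ang 0.014
t 18.55 pos [ 0.4845 -0.0854  0.0426] rot [-3.1415e+00 -7.0000e-04  2.8485e+00] rel cm [ -9.52  -9.44 -19.34] open 0.0298 F [-0.2 -0.1 -1.1] 10.000085681676865
n 23 rms 0.0008 theta -0.083 top [ 0.0162  0.0075 -0.0457] xr [0.0156 0.0168] base(tool) [0.023  0.0565 0.0353] stem x at grasp 0.0185
base world [ 0.4788 -0.0247  0.0073] axis [-0.0803 -0.5147  0.8536]
```

```bash
python3 - <<'E'
s=open('m.py').read()
a=s.index('def fit'); 
s=s[:a]+'''def dec(x): a=np.array([np.tan(x[3]),x[4],-1]); return x[:3],a/np.linalg.norm(a)
def fit():
    s=monitor.observe(); M=R.from_euler('xyz',s['tool_rot']).as_matrix(); Q=[]
    for n in ('wrist','scene'):
        im,d,P=cloud(n); q=np.nan_to_num((P-s['tool_pos'])@M,nan=9.)
        f=(abs(q[...,1])<.036)&(np.hypot(q[...,0]+.02,q[...,2])<.085)&(cv2.cvtColor(im,cv2.COLOR_RGB2HSV)[...,1]<75)
        f&=~((abs(q[...,1])>.0135)&(abs(q[...,0])<.014)&(q[...,2]<.004)&(q[...,2]>-.06))
        Q.append(q[cv2.erode(f.astype(np.uint8),np.ones((3,3)))>0])
    for name,L in (('wrist',Q[:1]),('scene',Q[1:]),('both',Q)):
      best=None
      for th in (.5,.65,.8):
        x=np.array([-.006-.06*np.sin(th),0,-.025+.065*np.cos(th),th,0])
        for tol in (.012,.008,.005,.005):
            S=[q[prof(q,*dec(x))<tol] for q in L]; p=np.vstack([k[::max(1,len(k)//600)] for k in S])
            x=least_squares(lambda x: prof(p,*dec(x)),x,loss='soft_l1',f_scale=.001).x
        pa=np.vstack([k[::max(1,len(k)//1500)] for k in L]); c=np.minimum(prof(pa,*dec(x)),.005).mean()
        if best is None or c<best[0]: best=(c,x,len(p),np.median(prof(p,*dec(x))))
      c,x,n_,r=best; b,a=dec(x); B=M@b+s['tool_pos']; ax=M@a
      L0=np.array([.663,-.238,.1125]); n=np.array([-.575,.174,.799]); n/=np.linalg.norm(n)
      e=B-L0; z=e@n; lat=e-z*n; yl=np.cross([0,0,1],n); yl/=np.linalg.norm(yl)
      print(name,n_,'cost',c.round(5),'res',r.round(4),'theta',x[3].round(3),'b',b.round(4),'stem@grasp',(b+a*((-.019-b[2])/a[2]))[0].round(4),'base',B.round(4),'dist',z.round(4),'lat',(lat@np.cross(yl,n)).round(4),(lat@yl).round(4),'ang',np.arccos(ax@n).round(3))
fit(); rel([.5485,-.2033,.2359])
'''
open('m.py','w').write(s)
E
python3 m.py
```

```text
wrist 652 cost 0.00099 res 0.0004 theta 0.695 b [-0.0499 -0.0004  0.0225] stem@grasp -0.0153 base [ 0.5322 -0.1001  0.02  ] dist 0.0253 lat 0.1876 -0.0941 ang 0.05
scene 492 cost 0.0016 res 0.0013 theta 0.714 b [-0.054  -0.0018  0.0236] stem@grasp -0.0171 base [ 0.5357 -0.1027  0.019 ] dist 0.022 lat 0.1849 -0.0926 ang 0.069
both 1136 cost 0.00118 res 0.0007 theta 0.689 b [-0.0503 -0.0011  0.0223] stem@grasp -0.0163 base [ 0.5324 -0.101   0.0202] dist 0.0252 lat 0.1871 -0.0933 ang 0.044
t 18.7 pos [ 0.4846 -0.0854  0.0427] rot [-3.1416e+00 -4.0000e-04  2.8484e+00] rel cm [ -9.52  -9.44 -19.33] open 0.0297 F [ 0.8 -0.3 -0.9] 10.000155419111252
```

Call:
send_rows --targets '[{"translation": [0, 0, 0], "spin": 0, "jaw": 0}, {"translation": [0, 0, 0], "spin": 0, "jaw": 0}, {"translation": [0, 0, -0.3], "spin": 0, "jaw": 0}, {"translation": [0, 0, -1], "spin": 0, "jaw": 0}, {"translation": [0, 0, -2], "spin": 0, "jaw": 0}]' --force 20

```text
time: 19.2
tool_pos: [0.4841, -0.0853, 0.0629]
tool_rot: [-3.142, -0.002, 2.848]
contact_force: [0.2, -0.0, -4.1]
opening: 0.0293
grip_force: 20.0
```

Call:
send_rows --targets '[{"translation": [0, 0, -1.5], "spin": 0, "jaw": 0}, {"translation": [0, 0, -3.5], "spin": 0, "jaw": 0}, {"translation": [0, 0, -6], "spin": 0, "jaw": 0}, {"translation": [0, 0, -8.5], "spin": 0, "jaw": 0}, {"translation": [0, 0, -11], "spin": 0, "jaw": 0}]'

```text
time: 19.7
tool_pos: [0.4844, -0.0853, 0.1745]
tool_rot: [-3.142, 0.0, 2.848]
contact_force: [0.1, -0.3, -4.2]
opening: 0.0292
grip_force: 20.0
```

Call:
send_rows --targets '[{"translation": [0, 0, -2.5], "spin": 0, "jaw": 0}, {"translation": [0, 0, -4.5], "spin": 0, "jaw": 0}, {"translation": [0, 0, -6], "spin": 0, "jaw": 0}, {"translation": [0, 0, -7], "spin": 0, "jaw": 0}, {"translation": [0, -0.3, -7.4], "spin": 0, "jaw": 0}]'

```text
time: 20.2
tool_pos: [0.4839, -0.0882, 0.248]
tool_rot: [-3.142, 0.002, 2.849]
contact_force: [0.0, -0.8, -4.0]
opening: 0.0292
grip_force: 20.0
```

```bash
python3 m.py
```

```text
wrist 636 cost 0.00103 res 0.0004 theta 0.685 b [-0.0493 -0.0004  0.023 ] stem@grasp -0.015 base [ 0.5311 -0.1028  0.2251] dist 0.1894 lat 0.0646 -0.0912 ang 0.042
scene 675 cost 0.00151 res 0.0011 theta 0.703 b [-0.0531 -0.0021  0.0247] stem@grasp -0.0161 base [ 0.5342 -0.1056  0.2235] dist 0.1858 lat 0.0625 -0.0894 ang 0.06
both 1308 cost 0.00126 res 0.0008 theta 0.676 b [-0.0496 -0.0015  0.0231] stem@grasp -0.0158 base [ 0.531 -0.104  0.225] dist 0.1892 lat 0.0644 -0.0901 ang 0.033
t 20.3 pos [ 0.4837 -0.0886  0.247 ] rot [-3.1413e+00  4.0000e-04  2.8483e+00] rel cm [-9.52 -9.1   1.12] open 0.0294 F [ 0.2  1.1 -4.1] 20.000299215316772
```

Call:
send_rows --targets '[{"translation": [-0.7, -0.7, 0], "spin": 0, "jaw": 0}, {"translation": [-2.0, -2.0, 0], "spin": 0, "jaw": 0}, {"translation": [-3.5, -3.5, 0], "spin": 0, "jaw": 0}, {"translation": [-5.0, -5.0, 0], "spin": 0, "jaw": 0}, {"translation": [-6.3, -6.3, 0.2], "spin": 0, "jaw": 0}]'

```text
time: 20.8
tool_pos: [0.5264, -0.1684, 0.2438]
tool_rot: [-3.141, -0.001, 2.848]
contact_force: [1.0, -0.7, -3.8]
opening: 0.0293
grip_force: 20.0
```

Call:
send_rows --targets '[{"translation": [-1.1, -1.1, 0.3], "spin": 0, "jaw": 0}, {"translation": [-1.9, -1.8, 0.7], "spin": 0, "jaw": 0}, {"translation": [-2.5, -2.3, 1.1], "spin": 0, "jaw": 0}, {"translation": [-2.9, -2.7, 1.4], "spin": 0, "jaw": 0}, {"translation": [-2.9, -2.7, 1.4], "spin": 0, "jaw": 0}]'

```text
time: 21.3
tool_pos: [0.5458, -0.2012, 0.2299]
tool_rot: [3.141, -0.001, 2.848]
contact_force: [-0.2, -0.1, -3.6]
opening: 0.0295
grip_force: 20.0
```

```bash
python3 m.py
```

```text
wrist 646 cost 0.00096 res 0.0004 theta 0.687 b [-0.0494 -0.0004  0.023 ] stem@grasp -0.015 base [ 0.593  -0.2159  0.2069] dist 0.1196 lat 0.002 -0.0009 ang 0.041
scene 649 cost 0.00141 res 0.0011 theta 0.7 b [-0.0525 -0.0013  0.0238] stem@grasp -0.0165 base [ 0.5957 -0.2176  0.206 ] dist 0.117 lat -0.0 0.0 ang 0.055
both 1290 cost 0.00114 res 0.0007 theta 0.681 b [-0.0499 -0.0013  0.0228] stem@grasp -0.0161 base [ 0.5932 -0.2169  0.2071] dist 0.1194 lat 0.0014 -0.0 ang 0.04
t 21.4 pos [ 0.5458 -0.2007  0.2308] rot [ 3.1414e+00 -4.0000e-04  2.8488e+00] rel cm [-0.34 -0.17 -0.51] open 0.0298 F [-0.3  0.4 -2.8] 20.00038057565689
```

Call:
send_rows --targets '[{"translation": [0, 0, 0], "spin": 0, "jaw": 0}, {"translation": [0, 0, 0], "spin": 0, "jaw": 0}, {"translation": [0, 0, 0], "spin": 0, "jaw": 0}, {"translation": [0, 0, 0], "spin": 0, "jaw": 0}, {"translation": [0, 0, 0], "spin": 0, "jaw": 0}]'

```text
time: 21.9
tool_pos: [0.5459, -0.201, 0.2309]
tool_rot: [-3.142, 0.0, 2.849]
contact_force: [-0.5, -0.5, -3.9]
opening: 0.0291
grip_force: 20.0
```

```bash
python3 - <<'E'
import numpy as np
for n in ('scene','top'):
    z=np.load(f'c_{n}.npz'); P=z['P'].reshape(-1,3); im=z['im'].reshape(-1,3).astype(int)
    c=np.array([.663,-.238,.1115])
    for th in (120,140,170):
        w=P[(np.linalg.norm(P-c,axis=1)<.045)&(im.min(1)>th)&((im.max(1)-im.min(1))<40)&(P[:,2]>.075)]
        for k in range(6):
            m=w.mean(0); v=np.linalg.svd(w-m)[2]; r=(w-m)@v[2]; w=w[abs(r)<max(.0015,2*r.std())]
        q=v[2]*np.sign(v[2,2]); print(n,th,len(w),m.round(4),q.round(3),'tilt',np.arccos(q[2]).round(3),'az',np.degrees(np.arctan2(q[1],q[0])).round(1),r.std().round(5))
E
python3 m.py | tail -2
```

```text
scene 120 310 [ 0.6653 -0.2403  0.1132] [-0.579  0.178  0.796] tilt 0.65 az 162.9 0.00069
scene 140 289 [ 0.6665 -0.2398  0.1139] [-0.579  0.178  0.796] tilt 0.651 az 162.9 0.00068
scene 170 5 [ 0.673  -0.224   0.1151] [-0.575  0.107  0.811] tilt 0.624 az 169.5 0.00025
top 120 749 [ 0.6627 -0.2389  0.1117] [-0.582  0.179  0.793] tilt 0.655 az 162.9 0.00136
top 140 719 [ 0.6626 -0.2389  0.1116] [-0.582  0.178  0.793] tilt 0.654 az 163.0 0.00137
top 170 632 [ 0.6632 -0.2383  0.1118] [-0.583  0.179  0.792] tilt 0.656 az 162.9 0.0014
both 1308 cost 0.0012 res 0.0008 theta 0.676 b [-0.0498 -0.0013  0.023 ] stem@grasp -0.0161 base [ 0.5932 -0.2166  0.2079] dist 0.1202 lat 0.001 -0.0002 ang 0.033
t 22.0 pos [ 0.5459 -0.2011  0.2308] rot [-3.1415  0.      2.8484] rel cm [-0.31 -0.14 -0.51] open 0.0296 F [ 0.1 -0.6 -4.1] 20.00046819448471
```

Two views agree on the lens (tilt 0.65); the foot is at 120 mm, about 1 mm off axis and 0.03 rad off, and steady. Handing in.

```bash
python3 -c "
from cell import job
print(job.hand_in())"
```

```text
the job is handed in; nothing more can be done
None
```

The candlestick is held still over the lens and the job is handed in at about 22 s: foot 120 mm from the glass, about 1 mm off axis and 0.03 rad off square by my measurement, gripped at 20 N. To tilt it I leaned its foot on the tray's outer wall (about 4 N at the wrist) and dragged its edge on the table. The verdict was not shown.

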